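Take the slicer's thin plate out to dry

TASK

Take the thin steel insert plate out of the vegetable slicer: touch down on it slowly with shut fingertips, press lightly and slide it along its channel, out of the open end, until about a third of it overhangs, and let go of it there, lying flat. Then pinch the overhanging part by its two long edges, lift the plate away and lay it flat on the ribbed drying mat, wholly on it, without dropping it. Don't press hard on the slicer, and leave the other things on the worktop where they are.

Things in the scene. Friction and masses are not known exactly. Their poses are not given: they have to be found in the camera images.
- slicer: White vegetable slicer base, fixed to the worktop, 100 mm wide (x), 170 mm long (y), 38.5 mm high, grey loop handle 30 mm long beyond its +y end. Origin: centre of its underside. A channel runs along its y axis in the top: floor 36 mm above the origin, from a back stop at y = +73 mm to the open end (mouth) at y = -85 mm. Rails and back stop stand 2.5 mm over the floor, almost flush with the plate.
- slicer_mouth (a point): Middle of the channel floor's edge at the open end, 36 mm above the worktop; axes as the slicer's: the plate is slid out along -y. The plate can be gripped only where it overhangs this edge.
- insert_plate: Thin flat rectangular plate of polished steel, 50 mm (x) by 140 mm (y) by 3 mm, about 0.11 kg, lying in the slicer's channel with its front end some 13 to 18 mm inside the mouth. Origin: centre of its underside; y along its length, its -y end leads out of the mouth.
- plate_center (a point): Centre of the plate, half-way up its 3 mm; axes as the plate's.
- plate_front (a point): Middle of the plate's front (-y) end, the one nearer the mouth; 70 mm from the centre.
- plate_back (a point): Middle of the plate's back (+y) end; 70 mm from the centre.
- drying_mat: Grey ribbed drying mat, fixed, 200 mm (x) by 116 mm (y) by 5 mm, flat on the worktop to the right of the slicer. Origin: centre of its underside; its top is 5 mm above it.
- tin_small: Low food tin, 86 mm across, 40 mm high; leave it alone. Origin: centre of its underside.
- amber_jar: Small jar with red lid, 59 mm across, 86 mm high; leave it alone. Origin: centre of its underside.
- spice_0: Spice jar with black cap, 41 mm across, 105 mm high; leave it alone. Origin: centre of its underside.
- soap_pump: White pump bottle, 172 mm high; leave it alone. Origin: centre of its underside.
- fork_a: Steel fork, 204 mm long, lying along the worktop's front edge, in front of the sink; leave it alone. Origin: centre of its underside.
- slicer_clip (a point): Small sprung steel clip in the channel's +x rail, 30 to 60 mm inside the mouth. It pushes sideways on the plate with about 6 N and brakes its sliding with some 3 N. Steel is slick: fingertips pressing down with 15 to 22 N carry the plate along, with under 12 N or so they slip over it; over 30 N is too hard. Touch down at about 10 mm/s.

How it is judged:
By the outcome, as a careful person would: the job done as asked, in the order asked, and still so for the second after the job is handed in, with the robot touching nothing.
It also fails if it takes over 61 s, if anything falls off the work surface, if the arm or the gripper's body presses on something with over 40 N, if the wrist force passes 120 N, or if a joint passes its speed limit or range.

ROBOT

A 6-joint arm with a two-finger parallel gripper is mounted at the origin on a cart in front of the work surface, level with it; the furniture and walls round the work are solid. World frame = base frame: x ahead of the robot, y to its left, z up, the work surface at z = 0. Lengths are in m, angles in degrees, forces in N, time in s.
With the tool pointing down it reaches from about 0.3 to 0.875 m from the base axis. Payload 4.2 kg.
Tool frame: the origin (TCP) lies on the front face of the gripper's body, between the roots of the fingers; the fingertips stand 73 mm ahead of it and the grasp point (between the pads) lies 54 mm ahead of it; z points along the fingers, y is the line along which they close (so a half turn about z gives the same grasp; the last joint's range is limited). The gripper opens to 85 mm and grips with 20 to 120 N. Pads are 22 mm wide; open, the fingers measure 114 mm over their backs; the gripper's body (76 mm by 85 mm) begins 54 mm behind the grasp point. The pads swing forward as they close: fully open they stand 13 mm farther back than shut.
Start: joints at [-66.807, 18.312, 89.639, -0, 72.044, -1.146], TCP at [0.237, -0.524, 0.304] pointing down, gripper open.
Joint ranges: [-177.97, 177.97], [-48.28, 115.42], [12.27, 149.76], [-77.06, 257.06], [2.81, 150.46], [-146.56, 146.56]. Speed limits (degrees/s): [147.25, 147.25, 180, 180, 180, 180].

INTERFACE

Orientations are given as [roll, pitch, yaw] about the fixed x, y, z axes, in that order (R = Rz(yaw) Ry(pitch) Rx(roll)).
In Python, from rig import status, get_image, camera_model, env gives the robot as it stands. The module is installed in compiled form; this text tells all that it offers.
- The arm moves only by the shell command python3 -m handwheel 'ROWS'. ROWS is JSON, one flat list of numbers, 7 for each row, row after row: the shift along the tool's x, y, z in mm, then the turn, a rotation vector about the tool's x, y, z in degrees, then the opening, from 0 (shut) to 1 (fully open). A call has exactly 8 rows; each row shifts and turns the commanded pose from where the row before left it, along the tool's axes as they then stand; what a row does not reach is not made up. A row lasts 1/8 s, in which the tool goes at most 62.5 mm and 10.7 degrees, less where a joint would pass 70% of its speed; a pose out of reach is approached as far as the arm can. A call is refused whole if a number of a shift passes 62.5 or a number of a turn 10.7, either way. A call with a gripper value outside its range is refused whole. The fingers move at their own pace and stop on an object; the grip force is fixed at half the most. Time passes only in rows, so rows that do not move let the fingers close, or fill a call up. It gives the time, the measured TCP pose, the force, the opening and the grip force at its end, in the units of the state.
- status.state(): the state, without advancing time (a new reading comes with each control period).
- get_image(name): name is "scene" or "top" or "wrist"; returns (picture, depth): 384x512x3 uint8, blue, green, red; 384x512 float32, m along the optical axis (not along the pixel's ray), 0 where there is no reading.
- camera_model(name): a dict with "K" (3x3 intrinsics, pixels), "k1" (the pictures are not rectified: a ray, as slopes to the right and down, at radius r is drawn at 1 + k1 r^2 times it, then the intrinsics apply), "pose" (4x4, takes a point from camera to world coordinates); the wrist camera has in their place "T_tool_cam" (4x4, takes a point from camera to tool coordinates, whose origin is the TCP and whose axes are the flange's). Camera axes: x right, y up, looking along -z (the intrinsics and any distortion apply to the point x, -y, -z); pixel columns grow to the right and rows downward; lengths in m; the calibration is good to about 2 mm. A picture is of the moment at which its call begins: read the wrist's pose just before it. camera_model takes no time and is no camera call.
- env.hand_in(): hands the job in; it is judged then, once.
The state is a dict: "clock": time; "qpos": joint angles; "dq": joint speeds; "joint_torque": joint torques, N m; "tool_pos": TCP position; "eef_rot": TCP orientation; "ft_force": force on the tool from outside, world axes, zero at the start; "ft_torque": the same for the moment, N m; "width": opening from 0.0 (shut) to 1.0 (fully open); "finger_force": force on a finger pad.
Only numpy, scipy, OpenCV 4.12 (cv2) and the standard library are available. Lean on these libraries where they do the work, as an engineer would, in place of code of your own. Each camera call takes 0.05 s, during which the arm holds its last target. There are 200 camera calls.

## Working session

There is one attempt and no reset: what is moved stays moved. The work goes in short steps, Python scripts to look and compute and a shell command to move; the robot and the scene stay as the last step left them, time stands still between calls to the robot, and variables do not carry over. Pictures are saved under pics/ and viewed, at most 13 in all, crops included, and the job is handed in when it is done.

```bash
mkdir -p pics; cat > h.py <<'E'
import numpy as np,cv2
from rig import status,get_image,camera_model,env
from scipy.spatial.transform import Rotation as R
def tool():
    s=status.state();T=np.eye(4);T[:3,:3]=R.from_euler('xyz',s['eef_rot'],degrees=True).as_matrix();T[:3,3]=s['tool_pos'];return T
def cam(n,T=None):
    m=camera_model(n);P=np.array(m['pose']) if 'pose' in m else T@np.array(m['T_tool_cam'])
    return np.array(m['K']),m['k1'],P
def ray(c,uv):
    K,k,P=c;uv=np.atleast_2d(np.array(uv,float))
    d=cv2.undistortPoints(uv.reshape(-1,1,2),K,np.array([k,0,0,0,0.])).reshape(-1,2)
    return P[:3,3],np.c_[d[:,0],-d[:,1],-np.ones(len(d))]@P[:3,:3].T
def onz(c,uv,z):
    o,d=ray(c,uv);return o+d*((z-o[2])/d[:,2])[:,None]
def proj(c,X):
    K,k,P=c;p=(np.atleast_2d(X)-P[:3,3])@P[:3,:3];p=p*[1,-1,-1]
    return cv2.projectPoints(p.reshape(-1,1,3),np.zeros(3),np.zeros(3),K,np.array([k,0,0,0,0.]))[0].reshape(-1,2)
E
python3 - <<'E'
from h import *
s=status.state();print(s)
for n in('top','scene'):
    p,d=get_image(n);cv2.imwrite(f'pics/{n}0.png',p);np.save(f'{n}0.npy',d)
    m=camera_model(n);print(n,m)
print(camera_model('wrist'))
E
```

```text
{'clock': 0.0, 'qpos': array([-6.68074266e+01,  1.83499874e+01,  8.97097782e+01, -2.01322505e-03,
        7.20429871e+01, -1.14408318e+00]), 'dq': array([ 0.00776737, -0.0632276 , -0.01795582,  0.00780438,  0.07126404,
        0.058164  ]), 'joint_torque': array([-2.98727741e-05, -4.15523350e+01, -2.34164608e+01, -5.38492668e-05,
        8.36723222e-03,  1.95268211e-05]), 'tool_pos': array([ 0.23681977, -0.52355968,  0.30307587]), 'eef_rot': array([-1.79897229e+02, -1.37972480e-04,  2.43372788e+01]), 'ft_force': array([-0.23379253,  0.20331766, -0.23362091]), 'ft_torque': array([-0.01508602,  0.01098803,  0.02246849]), 'finger_force': 0.0, 'width': 1.0042385926059938}
top {'K': array([[499.55946001,   0.        , 253.84012097],
       [  0.        , 499.55946001, 198.55061025],
       [  0.        ,   0.        ,   1.        ]]), 'k1': -0.08936131609868064, 'pose': array([[-0.00652725,  0.98277743, -0.1846779 ,  0.33966723],
       [-0.99993177, -0.00462547,  0.01072677,  0.04166148],
       [ 0.0096878 ,  0.18473532,  0.98274056,  1.40085581],
       [ 0.        ,  0.        ,  0.  
[... 318 characters left out ...]
96 ,  0.60928026,  0.73223898],
       [-0.00882097,  0.77483733,  0.63209913,  0.77236634],
       [ 0.        ,  0.        ,  0.        ,  1.        ]])}
{'K': array([[306.18154285,   0.        , 254.10820545],
       [  0.        , 306.18154285, 193.4767521 ],
       [  0.        ,   0.        ,   1.        ]]), 'k1': -0.06914837002008566, 'T_tool_cam': array([[ 6.87113360e-04,  9.54531734e-01,  2.98108532e-01,
         7.66020376e-02],
       [ 9.99999677e-01, -7.80117781e-04,  1.92996960e-04,
        -5.59872958e-05],
       [ 4.16781489e-04,  2.98108303e-01, -9.54531962e-01,
        -6.95931020e-02],
       [ 0.00000000e+00,  0.00000000e+00,  0.00000000e+00,
         1.00000000e+00]])}
```

View pics/top0.png

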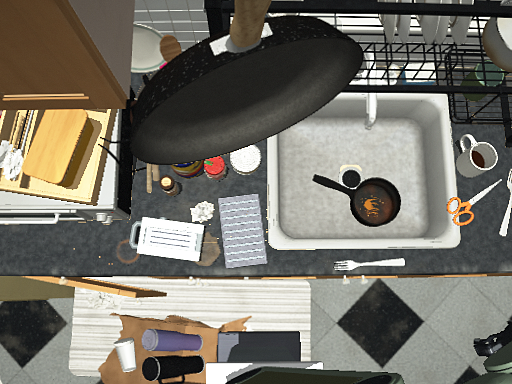

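View pics/scene0.png

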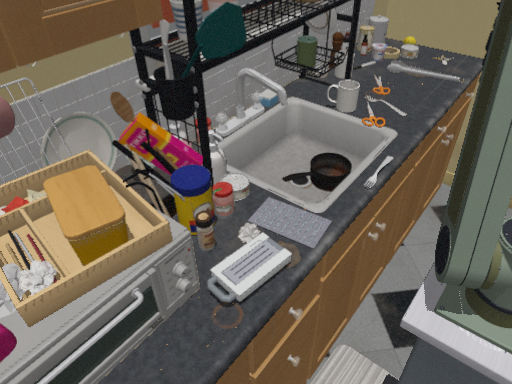

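The top view shows the slicer at about (170,240), with its handle to the left and its mouth to the right. The mat is at about (243,231), and a pan hangs above the counter at about (250,90). Next I'll measure these.

```bash
python3 - <<'E'
from h import *
p=cv2.imread('pics/top0.png');d=np.load('top0.npy');c=cam('top')
cr=p[180:275,115:275];cv2.imwrite('pics/c1.png',cv2.resize(cr,None,fx=5,fy=5,interpolation=cv2.INTER_CUBIC)[:600])
# depth -> points
vv,uu=np.mgrid[0:384,0:512];uv=np.c_[uu.ravel(),vv.ravel()]
o,r=ray(c,uv);X=(o+r*d.ravel()[:,None]).reshape(384,512,3)
np.save('X.npy',X)
z=X[...,2]; roi=np.zeros_like(z,bool);roi[205:270,115:215]=1
m=roi&(z>.028)&(z<.06)
n,l,st,ce=cv2.connectedComponentsWithStats(m.astype(np.uint8))
for i in range(1,n):
    if st[i,4]>200:
        q=X[l==i];print(i,st[i],cv2.minAreaRect((q[:,:2]*1000).astype(np.float32)),np.median(q[:,2]))
print('pan z',z[90,250],X[140,200],X[110,140],X[60,340]); print('counter z',np.median(z[250:262,220:260]),X[235,150],X[240,190])
hsv=cv2.cvtColor(p,cv2.COLOR_BGR2HSV)
print(hsv[230,240],hsv[240,160],hsv[225,170],hsv[260,240])
E
```

```text
3 [ 129  217   74   44 2424] ((490.9744567871094, 271.551025390625), (197.9244384765625, 108.35767364501953), 82.29462432861328) 0.03920968744034936
pan z 0.7556598195750271 [0.56257765 0.11334657 0.68796884] [0.53158687 0.15735641 0.89574844] [ 0.6371198  -0.07904464  0.79833645]
counter z 0.005597560807196311 [0.4950127  0.31193743 0.04071886] [0.4809126  0.20183204 0.04101567]
[ 92  22 233] [ 90   1 254] [  0   0 255] [ 99  19 224]
```

View pics/c1.png

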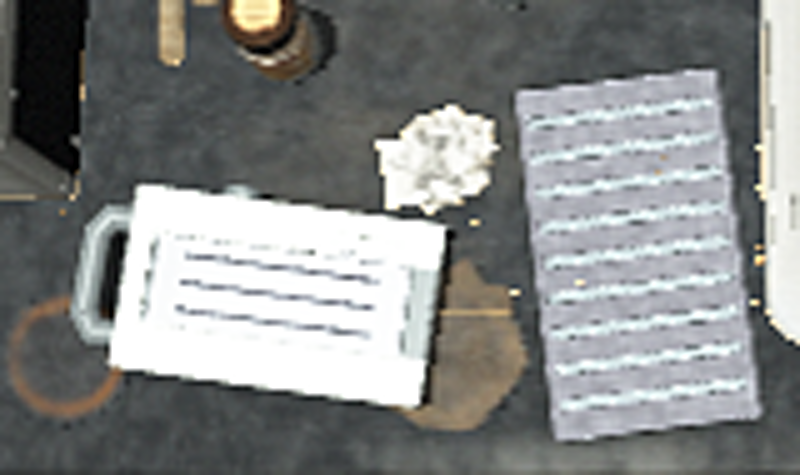

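```bash
python3 - <<'E'
from h import *
c=cam('top')
f=lambda a:np.array(a)/5.+[114.6,179.6]
S=onz(c,f([[138,185],[446,225],[422,407],[110,370]]),.0385)
M=onz(c,f([[516,90],[717,70],[760,415],[553,440]]),.005)
for n,Q in(('slicer',S),('mat',M)):
    print(n,Q.round(4).tolist(),Q.mean(0).round(4),[np.linalg.norm(Q[i]-Q[i-1]).round(4) for i in range(4)])
ey=(S[0]+S[3]-S[1]-S[2]);print('slicer yaw',np.degrees(np.arctan2(-ey[0],ey[1])), 'mat xdir',np.degrees(np.arctan2(*(M[0]+M[1]-M[2]-M[3])[1::-1])))
for n in (1,):
    m=onz(c,f([[445,315]]),.036);print('mouth?',m)
X=np.load('X.npy');q=X.reshape(-1,3)
b=(q[:,0]>.3)&(q[:,0]<.7)&(q[:,1]>-.05)&(q[:,1]<.4)&(q[:,2]>.03)
for z0 in np.arange(.03,1.2,.08):
    w=q[b&(q[:,2]>z0)&(q[:,2]<z0+.08)]
    if len(w)>10:print(z0.round(2),len(w),w.min(0).round(2),w.max(0).round(2))
p=tool();print(p.round(3))
E
```

```text
slicer [[0.5464, 0.3356, 0.0385], [0.5235, 0.1648, 0.0385], [0.4239, 0.1768, 0.0385], [0.4443, 0.3477, 0.0385]] [0.4845 0.2562 0.0385] [np.float64(0.1028), np.float64(0.1723), np.float64(0.1003), np.float64(0.1721)]
mat [[0.6052, 0.1289, 0.005], [0.6163, 0.0145, 0.005], [0.4206, -0.0079, 0.005], [0.4074, 0.1072, 0.005]] [0.5124 0.0607 0.005 ] [np.float64(0.199), np.float64(0.1149), np.float64(0.197), np.float64(0.1158)]
slicer yaw -7.237055070496071 mat xdir 6.389921866297198
mouth? [[0.47415358 0.1650477  0.036     ]]
0.03 4218 [0.43 0.01 0.03] [0.7  0.4  0.11]
0.11 649 [0.54 0.18 0.11] [0.7  0.4  0.19]
0.19 971 [0.54 0.33 0.19] [0.7  0.4  0.27]
0.27 23 [0.68 0.35 0.27] [0.7  0.38 0.28]
0.51 665 [0.66 0.26 0.55] [0.7  0.4  0.59]
0.59 2992 [ 0.54 -0.02  0.59] [0.7  0.4  0.67]
0.67 9000 [ 0.51 -0.05  0.67] [0.7  0.4  0.75]
0.75 7913 [ 0.51 -0.05  0.75] [0.7  0.4  0.83]
0.83 4388 [ 0.51 -0.05  0.83] [0.7  0.36 0.91]
0.91 5086 [ 0.52 -0.05  0.91] [0.63 0.15 0.99]
0.99 1092 [0.54 0.02 0.99] [0.57 0.06 1.07]
1.07 228 [0.54 0.03 1.07] [0.55 0.05 1.09]
[[ 0.911  0.412 -0.001  0.237]
 [ 0.412 -0.911  0.001 -0.524]
 [ 0.    -0.002 -1.     0.303]
 [ 0.     0.     0.     1.   ]]
```

```bash
cat >> h.py <<'E'
A=np.radians(-7.2);SX=np.array([np.cos(A),np.sin(A),0]);SY=np.array([-np.sin(A),np.cos(A),0]);SC=np.array([.4845,.2562,0])
def plan(p,yaw,n):
    T=tool();G=np.eye(4);G[:3,:3]=R.from_euler('xyz',[180,0,yaw],degrees=True).as_matrix();G[:3,3]=p
    D=np.linalg.inv(T)@G;w=R.from_matrix(D[:3,:3]).as_rotvec()/n
    S=sum(R.from_rotvec(w*k).as_matrix() for k in range(n))
    print(n,'rows: shift',(np.linalg.solve(S,D[:3,3])*1000).round(2),'turn',np.degrees(w).round(3))
def sp(x,y,z): # slicer mm -> world
    return SC+SX*x/1e3+SY*y/1e3+[0,0,z/1e3]
E
python3 -c "
from h import *
plan(sp(0,0,260),82.8,16)"
```

```text
16 rows: shift [ 49.99 -18.83   2.72] turn [-5.000e-03 -3.000e-03 -3.654e+00]
```

```bash
python3 -m handwheel '[50,-18.8,2.7,0,0,-3.65,1, 50,-18.8,2.7,0,0,-3.65,1, 50,-18.8,2.7,0,0,-3.65,1, 50,-18.8,2.7,0,0,-3.65,1, 50,-18.8,2.7,0,0,-3.65,1, 50,-18.8,2.7,0,0,-3.65,1, 50,-18.8,2.7,0,0,-3.65,1, 50,-18.8,2.7,0,0,-3.65,1]'
python3 -m handwheel '[50,-18.8,2.7,0,0,-3.65,0.5, 50,-18.8,2.7,0,0,-3.65,0.5, 50,-18.8,2.7,0,0,-3.65,0.5, 50,-18.8,2.7,0,0,-3.65,0.5, 50,-18.8,2.7,0,0,-3.65,0.5, 50,-18.8,2.7,0,0,-3.65,0.5, 50,-18.8,2.7,0,0,-3.65,0.6, 50,-18.8,2.7,0,0,-3.65,0.6]'
python3 - <<'E'
from h import *
T=tool();np.save('T1.npy',T);p,d=get_image('wrist');cv2.imwrite('pics/w1.png',p);np.save('w1.npy',d)
plan(sp(0,0,260),82.8,4);c=cam('wrist',T)
cs=[sp(a,b,38.5) for a,b in((50,85),(50,-85),(-50,-85),(-50,85),(25,70),(25,-70),(-25,-70),(-25,70))]
print(proj(c,cs).round(1).tolist())
E
```

```text
clock: 1.1
tool_pos: [0.4632, -0.1648, 0.2819]
eef_rot: [-180.0, 0.0, 53.7]
ft_force: [0.7, -0.6, 0.0]
width: 1.001
finger_force: 0.0
clock: 2.1
tool_pos: [0.4851, 0.2574, 0.2602]
eef_rot: [-180.0, 0.0, 82.9]
ft_force: [0.2, -0.3, -0.3]
width: 0.601
finger_force: 0.0
4 rows: shift [-1.65  0.36 -0.05] turn [-0.03  -0.067  0.078]
[[308.4, 90.6], [300.0, 257.6], [206.6, 257.4], [198.6, 90.4], [280.6, 107.3], [277.0, 245.0], [229.6, 244.9], [226.3, 107.2]]
```

View pics/w1.png

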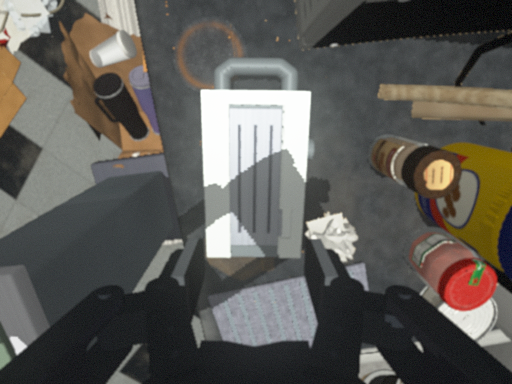

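The wrist view shows the slicer almost exactly where predicted: back edge at row 90, mouth at row 257, about 2 px to the right. I'll zoom in to locate the plate.

```bash
python3 - <<'E'
from h import *
p=cv2.imread('pics/w1.png');cr=p[80:265,170:345]
cv2.imwrite('pics/c2.png',cv2.resize(cv2.convertScaleAbs(cr,alpha=.9),(525,555),interpolation=cv2.INTER_CUBIC))
g=p.sum(2)//3
for r in (100,150,200,220):print(r,g[r,195:315].tolist())
for u in (232,250,262): print(u,g[85:115,u].tolist(),g[232:265,u].tolist())
E
```

```text
100 [97, 94, 96, 94, 101, 160, 245, 255, 254, 253, 253, 253, 253, 253, 253, 253, 253, 254, 253, 253, 253, 253, 254, 254, 253, 254, 253, 254, 254, 253, 254, 254, 254, 254, 254, 254, 254, 254, 254, 254, 254, 254, 254, 254, 254, 254, 254, 254, 254, 254, 254, 254, 254, 254, 254, 254, 254, 254, 254, 254, 254, 254, 254, 254, 254, 254, 254, 254, 253, 254, 254, 254, 253, 253, 253, 254, 254, 254, 253, 253, 253, 254, 253, 253, 253, 253, 253, 253, 253, 253, 253, 253, 253, 253, 253, 253, 253, 253, 253, 253, 253, 253, 253, 253, 253, 253, 253, 253, 253, 253, 253, 253, 253, 254, 255, 212, 124, 93, 96, 98]
150 [103, 100, 101, 103, 103, 99, 117, 187, 248, 254, 253, 253, 253, 253, 253, 253, 253, 253, 253, 253, 253, 253, 253, 253, 253, 253, 253, 253, 253, 253, 253, 253, 253, 247, 235, 236, 239, 238, 238, 239, 240, 239, 222, 178, 155, 191, 233, 244, 244, 241, 241, 241, 242, 242, 240, 239, 240, 235, 216, 162, 154, 203, 233, 239, 240, 238, 238, 239, 240, 239, 238, 238, 238, 230, 192, 152, 156, 199, 230, 238, 241, 242, 240, 236, 226, 192, 162, 155, 160, 161, 156, 162, 188, 225, 247, 253, 253, 252, 252, 252
[... 1485 characters left out ...]
8, 162, 160, 156, 152, 155, 159, 159, 152, 134, 108, 96, 98, 97, 97, 95, 100, 99]
250 [100, 100, 96, 98, 138, 230, 255, 255, 254, 254, 254, 254, 254, 254, 254, 254, 254, 254, 250, 226, 204, 196, 195, 217, 239, 246, 247, 246, 246, 245] [114, 110, 117, 136, 165, 180, 191, 204, 212, 213, 208, 207, 192, 165, 157, 159, 162, 162, 159, 159, 158, 160, 160, 155, 135, 111, 103, 101, 97, 90, 72, 64, 64]
262 [97, 100, 98, 99, 146, 230, 255, 255, 254, 254, 253, 254, 253, 254, 254, 254, 254, 254, 253, 236, 210, 196, 191, 209, 234, 243, 244, 244, 243, 245] [110, 111, 113, 112, 113, 110, 112, 111, 112, 113, 108, 109, 106, 94, 87, 87, 90, 89, 106, 123, 134, 140, 154, 156, 140, 97, 66, 62, 67, 69, 69, 72, 67]
```

View pics/c2.png

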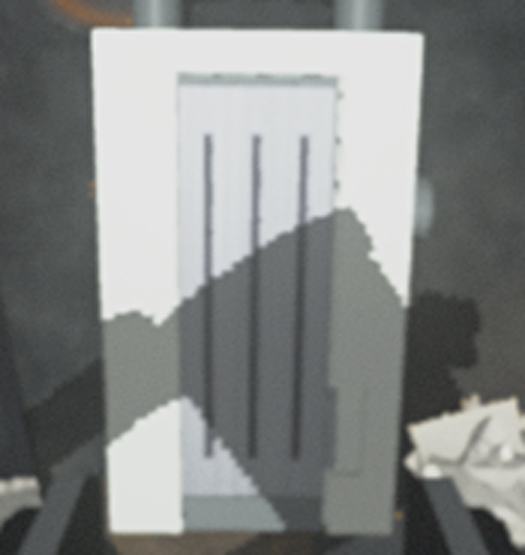

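```bash
python3 - <<'E'
from h import *
c=cam('wrist',np.load('T1.npy'))
def sl(uv,z):
    q=onz(c,uv,z)-SC;return (np.c_[q@SX,q@SY]*1000).round(1).tolist()
print('slicer',sl([[200,100],[310,100],[205,200],[304,200],[255,89.2],[250,257.3]],.0385))
print('plate',sl([[228.7,150],[280,150],[229.5,200],[278.5,200],[250,245.3],[250,108]],.039))
E
```

```text
slicer [[-49.1, 76.5], [51.8, 76.7], [-48.6, -20.2], [50.9, -19.9], [1.4, 85.9], [-3.5, -84.7]]
plate [[-23.6, 30.4], [25.4, 30.5], [-23.9, -19.9], [25.2, -19.8], [-3.5, -70.2], [-3.2, 69.3]]
```

```bash
sed -i 's/^def plan/SC=SC+SX*.001+SY*.0004\ndef plan/' h.py; python3 -c "
from h import *
plan(sp(0,25,118),82.8,7)"
```

```text
7 rows: shift [ 2.63  0.38 20.27] turn [-0.017 -0.038  0.045]
```

```bash
python3 -m handwheel '[2.6,0.4,20.3,0,0,0,0, 2.6,0.4,20.3,0,0,0,0, 2.6,0.4,20.3,0,0,0,0, 2.6,0.4,20.3,0,0,0,0, 2.6,0.4,20.3,0,0,0,0, 2.6,0.4,20.3,0,0,0,0, 2.6,0.4,20.2,0,0,0,0, 0,0,0,0,0,0,0]'
python3 -c "
from h import *
plan(sp(0,25,112),82.8,1);print(status.state()['ft_force'],status.state()['tool_pos'])"
```

```text
clock: 3.15
tool_pos: [0.4897, 0.2728, 0.1171]
eef_rot: [-179.8, 0.1, 82.7]
ft_force: [0.7, -0.7, 0.3]
width: 0.0
finger_force: 0.0
1 rows: shift [ 8.26 -2.02  5.04] turn [-0.197  0.147 -0.061]
[ 0.69216896 -0.67117883  0.25071848] [0.48965649 0.27283929 0.11705584]
```

```bash
python3 -m handwheel '[4,-1,0,0,0,0,0, 4,-1,0,0,0,0,0, 0,0,1,0,0,0,0, 0,0,1,0,0,0,0, 0,0,0,0,0,0,0, 0,0,0,0,0,0,0, 0,0,0,0,0,0,0, 0,0,0,0,0,0,0]'
python3 -c "
from h import *
plan(sp(0,25,112),82.8,1);print(status.state()['ft_force'],status.state()['tool_pos'],status.state()['dq'].round(2))"
```

```text
clock: 4.15
tool_pos: [0.4896, 0.2816, 0.1167]
eef_rot: [180.0, 0.0, 82.7]
ft_force: [0.3, -0.3, -0.2]
width: -0.003
finger_force: 0.0
1 rows: shift [-0.44 -0.91  4.67] turn [ 0.002  0.005 -0.065]
[ 0.33048749 -0.2608334  -0.20226621] [0.48963538 0.28159278 0.11667472] [-0.03 -0.05  0.05  0.    0.01  0.03]
```

```bash
python3 -m handwheel '[0,0,1.2,0,0,0,0, 0,0,1.2,0,0,0,0, 0,0,1.2,0,0,0,0, 0,0,1,0,0,0,0, 0,0,0,0,0,0,0, 0,0,0,0,0,0,0, 0,0,0,0,0,0,0, 0,0,0,0,0,0,0]'
```

```text
clock: 5.15
tool_pos: [0.4896, 0.2816, 0.1121]
eef_rot: [180.0, 0.0, 82.7]
ft_force: [-0.3, 0.1, -0.2]
width: -0.0
finger_force: 0.0
```

```bash
python3 -m handwheel '[0,0,1,0,0,0,0, 0,0,0.5,0,0,0,0, 0,0,0,0,0,0,0, 0,0,0,0,0,0,0, 0,0,0,0,0,0,0, 0,0,0,0,0,0,0, 0,0,0,0,0,0,0, 0,0,0,0,0,0,0]'
```

```text
clock: 6.15
tool_pos: [0.4897, 0.2817, 0.1116]
eef_rot: [180.0, -0.0, 82.7]
ft_force: [-1.9, 0.2, 7.6]
width: -0.003
finger_force: 3.6
```

```bash
python3 -m handwheel '[0,0,0.6,0,0,0,0, 0,0,0.5,0,0,0,0, 0,0,0,0,0,0,0, 0,0,0,0,0,0,0, 0,0,0,0,0,0,0, 0,0,0,0,0,0,0, 0,0,0,0,0,0,0, 0,0,0,0,0,0,0]'
```

```text
clock: 7.15
tool_pos: [0.4897, 0.2816, 0.1116]
eef_rot: [179.9, -0.0, 82.7]
ft_force: [-4.2, -2.5, 13.2]
width: 0.001
finger_force: 7.1
```

```bash
python3 -m handwheel '[0,0,0.5,0,0,0,0, 0,0,0.5,0,0,0,0, 0,0,0,0,0,0,0, 0,0,0,0,0,0,0, -1,0,0,0,0,0,0, -1,0,0,0,0,0,0, 0,0,0,0,0,0,0, 0,0,0,0,0,0,0]'
```

```text
clock: 8.15
tool_pos: [0.4899, 0.2812, 0.1116]
eef_rot: [179.9, -0.2, 82.7]
ft_force: [-5.6, 2.3, 18.6]
width: 0.0
finger_force: 9.0
```

```bash
python3 -m handwheel '[-2,0,0,0,0,0,0, -2,0,0,0,0,0,0, -2,0,0,0,0,0,0, -2,0,0,0,0,0,0, -2,0,0,0,0,0,0, -2,0,0,0,0,0,0, -2,0,0,0,0,0,0, -2,0,0,0,0,0,0]'
python3 - <<'E'
from h import *
T=tool();np.save('T2.npy',T);p,d=get_image('wrist');cv2.imwrite('pics/w2.png',p)
c=cam('wrist',T);o=proj(c,[sp(-12,y,39) for y in (70,60,50,40)]);print(o.round(1).tolist(),sp(0,0,0))
g=p.sum(2)//3
for x in(-18,-12,-6):
    ys=np.arange(80,30,-1.);uv=proj(c,[sp(x,y,39) for y in ys]).round().astype(int)
    print([(int(y),int(g[v,u])) for y,(u,v) in zip(ys,uv) if 0<=v<384])
E
```

```text
clock: 9.15
tool_pos: [0.4889, 0.2663, 0.1116]
eef_rot: [179.7, -0.4, 82.7]
ft_force: [-3.4, 5.8, 14.7]
width: 0.004
finger_force: 7.6
[[221.6, 137.1], [222.3, 158.4], [222.9, 179.0], [223.5, 198.8]] [0.48554225 0.25647151 0.        ]
[(80, 242), (79, 242), (78, 242), (77, 241), (76, 242), (75, 242), (74, 243), (73, 183), (72, 159), (71, 162), (70, 161), (69, 160), (68, 159), (67, 159), (66, 160), (65, 156), (64, 158), (63, 155), (62, 157), (61, 157), (60, 156), (59, 153), (58, 153), (57, 153), (56, 132), (55, 159), (54, 187), (53, 191), (52, 190), (51, 191), (50, 190), (49, 191), (48, 192), (47, 189), (46, 190), (45, 189), (44, 190), (43, 188), (42, 191), (41, 187), (40, 188), (39, 188), (38, 187), (37, 184), (36, 187), (35, 186), (34, 185), (33, 188), (32, 179), (31, 156)]
[(80, 242), (79, 243), (78, 243), (77, 242), (76, 243), (75, 242), (74, 243), (73, 156), (72, 142), (71, 162), (70, 159), (69, 160), (68, 161), (67, 158), (66, 159), (65, 158), (64, 156), (63, 155), (62, 157), (61, 153), (60, 154), (59, 152), (58, 154), (57, 153), (56, 146), (55, 148), (54, 189), (53, 192), (52, 190), (51, 190), (50, 190), (49, 193), (48, 188), (47, 191), (46, 188), (45, 190), (44, 189), (43, 191), (42, 190), (41, 189), (40, 138), (39, 110), (38, 108), (37, 100), (36, 107), (35, 99), (34, 74), (33, 67), (32, 66), (31, 66)]
[(80, 242), (79, 242), (78, 242), (77, 242), (76, 242), (75, 242), (74, 241), (73, 225), (72, 159), (71, 162), (70, 161), (69, 159), (68, 156), (67, 158), (66, 157), (65, 155), (64, 157), (63, 155), (62, 155), (61, 154), (60, 152), (59, 152), (58, 153), (57, 150), (56, 144), (55, 141), (54, 183), (53, 190), (52, 188), (51, 189), (50, 189), (49, 190), (48, 188), (47, 187), (46, 188), (45, 188), (44, 186), (43, 188), (42, 186), (41, 185), (40, 187), (39, 120), (38, 91), (37, 89), (36, 90), (35, 93), (34, 89), (33, 91), (32, 92), (31, 92)]
```

```bash
python3 -m handwheel '[-2,0,0.4,0,0,0,0, -2,0,0.3,0,0,0,0, -2,0,0.1,0,0,0,0, -2,0,0,0,0,0,0, -2,0,0.1,0,0,0,0, -2,0,0,0,0,0,0, -2,0,0.1,0,0,0,0, -2,0,0,0,0,0,0]'
```

```text
clock: 10.2
tool_pos: [0.4868, 0.251, 0.1116]
eef_rot: [179.7, -0.5, 82.6]
ft_force: [-5.3, 8.3, 22.6]
width: -0.0
finger_force: 11.1
```

```bash
python3 -m handwheel '[-2,0,-0.3,0,0,0,0, -2,0,-0.2,0,0,0,0, -2,0,0,0,0,0,0, -2,0,0,0,0,0,0, -2,0,0,0,0,0,0, -2,0,0,0,0,0,0, -2,0,0,0,0,0,0, -2,0,0,0,0,0,0]'
cat > back.py <<'E'
from h import *
T=tool();p,d=get_image('wrist');c=cam('wrist',T);g=p.sum(2)//3
cv2.imwrite('pics/w_%d.png'%(status.state()['clock']*100),p)
for x in(-18,-12):
    ys=np.arange(78,-20,-1.);uv=proj(c,[sp(x,y,39) for y in ys]).round().astype(int)
    print(x,[(int(y),int(g[v,u])) for y,(u,v) in zip(ys,uv) if 0<=v<384 and y<60 ])
E
python3 back.py
```

```text
clock: 11.2
tool_pos: [0.4845, 0.2347, 0.1116]
eef_rot: [179.8, -0.4, 82.6]
ft_force: [-4.8, 6.1, 19.9]
width: 0.0
finger_force: 10.3
-18 [(59, 157), (58, 161), (57, 156), (56, 157), (55, 157), (54, 156), (53, 154), (52, 156), (51, 156), (50, 155), (49, 152), (48, 153), (47, 153), (46, 154), (45, 154), (44, 154), (43, 155), (42, 153), (41, 152), (40, 153), (39, 154), (38, 152), (37, 152), (36, 151), (35, 149), (34, 152), (33, 148), (32, 151), (31, 150), (30, 150), (29, 150), (28, 150), (27, 149), (26, 147), (25, 146), (24, 123), (23, 154), (22, 184), (21, 183), (20, 182), (19, 183), (18, 181), (17, 183), (16, 181), (15, 182), (14, 182), (13, 180), (12, 181), (11, 181), (10, 180), (9, 181), (8, 180), (7, 184), (6, 180), (5, 180), (4, 180), (3, 179), (2, 179), (1, 181), (0, 161), (-1, 169), (-2, 118), (-3, 88), (-4, 92), (-5, 87), (-6, 85), (-7, 91), (-8, 88), (-9, 87), (-10, 88), (-11, 86), (-12, 86), (-13, 86), (-14, 87), (-15, 83), (-16, 85), (-17, 84), (-18, 81), (-19, 83)]
-12 [(59, 155), (58, 158), (57, 155), (56, 155), (55, 156), (54, 156), (53, 155), (52, 153), (51, 153), (50, 154), (49, 152), (48, 156), (47, 153), (46, 153), (45, 153), (44, 153), (43, 152), (42, 152), (41, 149), (40, 152), (39, 150), (38, 152), (37, 150), (36, 150), (35, 149), (34, 149), (33, 149), (32, 149), (31, 152), (30, 151), (29, 148), (28, 149), (27, 145), (26, 148), (25, 145), (24, 136), (23, 149), (22, 181), (21, 183), (20, 186), (19, 184), (18, 186), (17, 185), (16, 182), (15, 184), (14, 182), (13, 180), (12, 182), (11, 183), (10, 182), (9, 179), (8, 121), (7, 132), (6, 145), (5, 140), (4, 142), (3, 95), (2, 81), (1, 72), (0, 74), (-1, 78), (-2, 73), (-3, 72), (-4, 75), (-5, 77), (-6, 71), (-7, 72), (-8, 69), (-9, 83), (-10, 84), (-11, 80), (-12, 83), (-13, 81), (-14, 83), (-15, 80), (-16, 82), (-17, 80), (-18, 81), (-19, 65)]
```

```bash
python3 -m handwheel '[-2,0,0,0,0,0,0, -2,0,0,0,0,0,0, -2,0,0,0,0,0,0, -2,0,0,0,0,0,0, -2,0,0,0,0,0,0, -2,0,0,0,0,0,0, -2,0,0,0,0,0,0, 0,0,0,0,0,0,0]'
python3 back.py | tr -d ' ' | grep -o '(2[0-9],.*(1,' | cut -c1-300
```

```text
clock: 12.25
tool_pos: [0.4826, 0.2204, 0.1116]
eef_rot: [179.8, -0.3, 82.6]
ft_force: [-5.2, 6.7, 21.1]
width: -0.002
finger_force: 11.0
(29,154),(28,152),(27,153),(26,153),(25,153),(24,150),(23,153),(22,149),(21,148),(20,148),(19,147),(18,146),(17,146),(16,147),(15,148),(14,149),(13,147),(12,147),(11,146),(10,138),(9,131),(8,170),(7,184),(6,184),(5,181),(4,183),(3,182),(2,182),(1,
(29,153),(28,153),(27,153),(26,151),(25,150),(24,151),(23,150),(22,149),(21,149),(20,145),(19,150),(18,148),(17,144),(16,144),(15,148),(14,146),(13,147),(12,147),(11,146),(10,144),(9,135),(8,166),(7,184),(6,182),(5,182),(4,183),(3,182),(2,183),(1,
```

```bash
python3 -m handwheel '[0,0,-2,0,0,0,0, 0,0,-3,0,0,0,0, 0,0,-10,0,0,0,0, 0,0,-15,0,0,0,0.4, 0,0,0,0,0,0,0.8, 0,0,0,0,0,0,0.8, 0,0,0,0,0,0,0.8, 0,0,0,0,0,0,0.8]'
python3 - <<'E'
from h import *
plan(sp(-.2,-103.6,140),82.8,6)
d=np.load('w1.npy');m=camera_model('wrist');c=(np.array(m['K']),m['k1'],np.array(m['T_tool_cam']))
vv,uu=np.mgrid[0:384,0:512];o,r=ray(c,np.c_[uu.ravel(),vv.ravel()]);X=(o+r*d.ravel()[:,None])*1000
k=(d.ravel()>0)&(X[:,2]>20)&(X[:,2]<85)&(abs(X[:,1])<70)&(abs(X[:,0])<40)
q=X[k];print(len(q));
for s in(1,-1):
    w=q[q[:,1]*s>0];w=w[np.argsort(-w[:,2])];print(w[:12].round(1).tolist(), np.percentile(w[:,0],[1,99]))
# shut reference from w2-like image now at 0.8
T=tool();p,d=get_image('wrist');X=(o+r*d.ravel()[:,None])*1000
print(status.state()['width'])
k=(d.ravel()>0)&(X[:,2]>20)&(X[:,2]<85)&(abs(X[:,1])<70)&(abs(X[:,0])<40);q=X[k]
for s in(1,-1):
    w=q[q[:,1]*s>0];w=w[np.argsort(-w[:,2])];print(w[:8].round(1).tolist())
cv2.imwrite('pics/w3.png',p)
E
```

```text
clock: 13.3
tool_pos: [0.4813, 0.2181, 0.1376]
eef_rot: [-180.0, 0.0, 82.7]
ft_force: [-0.5, -0.1, 0.1]
width: 0.798
finger_force: 0.0
6 rows: shift [-10.83  -0.13  -0.39] turn [-0.006  0.005 -0.01 ]
5644
[[-1.0, 26.1, 70.5], [1.0, 25.9, 70.0], [-1.6, 26.0, 69.5], [-3.2, 26.0, 69.3], [0.9, 25.8, 69.3], [-0.8, 25.9, 69.1], [0.5, 25.8, 69.0], [-2.4, 25.9, 69.0], [8.4, 25.8, 68.8], [-1.5, 25.8, 68.4], [-4.4, 26.0, 68.4], [7.0, 25.9, 68.3]] [-9.62219156 13.96983798]
[[7.3, -25.3, 69.8], [-1.1, -25.2, 69.6], [1.4, -25.0, 69.3], [0.3, -25.0, 69.1], [-1.4, -25.1, 69.1], [-1.9, -25.2, 69.0], [8.3, -25.1, 68.9], [1.0, -25.0, 68.9], [7.5, -25.1, 68.4], [0.2, -24.9, 68.3], [-2.7, -25.1, 68.3], [4.7, -25.2, 68.3]] [-9.771034   13.96491913]
0.7998545873040368
[[-3.8, 35.0, 67.3], [-2.9, 34.8, 66.8], [-5.6, 34.9, 66.3], [3.1, 34.7, 66.1], [4.3, 34.6, 65.9], [8.3, 34.7, 65.6], [1.1, 34.7, 65.6], [2.8, 34.6, 65.6]]
[[-3.4, -34.2, 67.4], [3.3, -34.0, 66.7], [-4.0, -34.0, 66.4], [-3.3, -33.9, 66.3], [2.6, -33.9, 65.8], [1.6, -33.9, 65.6], [-4.5, -33.8, 65.5], [4.6, -33.6, 65.2]]
```

View pics/w3.png

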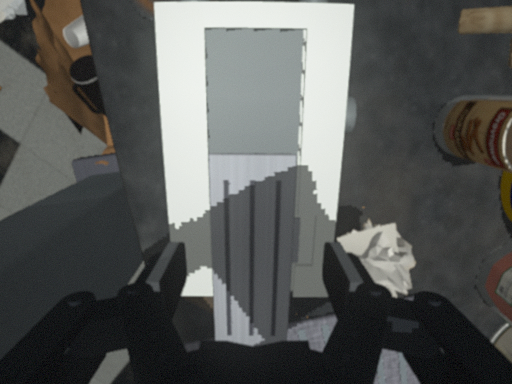

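```bash
python3 -m handwheel '[-10.8,0,0,0,0,0,0.8, -10.8,0,0,0,0,0,0.8, -10.8,0,0,0,0,0,0.8, -10.8,0,0,0,0,0,0.8, -10.8,0,0,0,0,0,0.8, -10.8,0,0,0,0,0,0.8, 0,0,0,0,0,0,0.8, 0,0,0,0,0,0,0.8]'
python3 -c "
from h import *
plan(sp(-.2,-103.6,104.3),82.8,6)"
```

```text
clock: 14.35
tool_pos: [0.4735, 0.1539, 0.138]
eef_rot: [180.0, -0.0, 82.7]
ft_force: [0.7, -0.6, 1.0]
width: 0.798
finger_force: 0.0
6 rows: shift [-0.06 -0.18  5.62] turn [ 0.003 -0.002 -0.012]
```

```bash
python3 -m handwheel '[0,-1,5.6,0,0,0,0.8, 0,0,5.6,0,0,0,0.8, 0,0,5.6,0,0,0,0.8, 0,0,5.6,0,0,0,0.8, 0,0,5.6,0,0,0,0.8, 0,0,5.6,0,0,0,0.8, 0,0,0,0,0,0,0.8, 0,0,0,0,0,0,0.8]'
python3 - <<'E'
from h import *
T=tool();p,d=get_image('wrist');cv2.imwrite('pics/w4.png',p)
plan(sp(-.2,-103.6,104.3),82.8,1);print(status.state()['ft_force'])
E
```

```text
clock: 15.35
tool_pos: [0.4725, 0.154, 0.1045]
eef_rot: [180.0, -0.0, 82.7]
ft_force: [-0.4, -0.5, 0.1]
width: 0.802
finger_force: 0.0
1 rows: shift [-0.3  -0.08  0.25] turn [ 0.025 -0.005 -0.063]
[0.35974592 0.36092279 0.93883998]
```

View pics/w4.png

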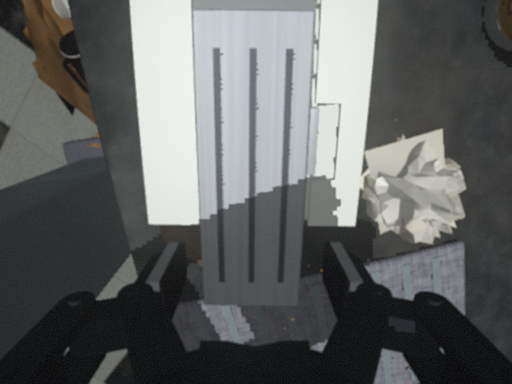

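```bash
python3 - <<'E'
from h import *
T=tool();c=cam('wrist',T);g=cv2.imread('pics/w4.png').sum(2)//3
print(g[250,190:220].tolist(),g[250,285:320].tolist())
for r,a,b in((250,202,305),(290,203,300),(100,196,313)):
    q=onz(c,[[a,r],[b,r]],.039);print((((q-T[:3,3])@T[:3,:3])*1000).round(1).tolist())
E
```

```text
[49, 51, 52, 50, 50, 52, 53, 49, 47, 50, 55, 67, 82, 86, 88, 87, 84, 88, 84, 89, 83, 88, 87, 88, 86, 87, 87, 81, 64, 52] [73, 82, 85, 82, 86, 81, 83, 81, 83, 86, 86, 83, 84, 84, 82, 81, 61, 47, 35, 39, 35, 35, 33, 39, 31, 36, 34, 36, 33, 39, 40, 39, 40, 36, 39]
[[5.0, -25.2, 65.5], [5.1, 25.5, 65.6]]
[[-18.1, -26.0, 65.5], [-18.1, 24.2, 65.6]]
[[75.9, -24.3, 65.5], [75.9, 25.5, 65.6]]
```

```bash
python3 -m handwheel '[0,-0.7,0,0,0,0.5,0.8, 0,-0.6,0,0,0,0,0.8, 0,0,0,0,0,0,0.7, 0,0,0,0,0,0,0.65, 0,0,0,0,0,0,0.62, 0,0,0,0,0,0,0.6, 0,0,0,0,0,0,0.5, 0,0,0,0,0,0,0.5]'
```

```text
clock: 16.4
tool_pos: [0.471, 0.1541, 0.1046]
eef_rot: [-180.0, 0.0, 82.2]
ft_force: [-2.0, -1.3, 4.7]
width: 0.547
finger_force: 61.0
```

```bash
python3 -m handwheel '[0,0,0,0,0,0,0, 0,0,0,0,0,0,0, 0,0,0,0,0,0,0, 0,0,0,0,0,0,0, 0,0,-0.5,0,0,0,0, 0,0,-0.5,0,0,0,0, 0,0,-0.5,0,0,0,0, 0,0,-0.5,0,0,0,0]'
python3 - <<'E'
from h import *
p,d=get_image('wrist');cv2.imwrite('pics/w5.png',p)
E
```

```text
clock: 17.4
tool_pos: [0.471, 0.1541, 0.1061]
eef_rot: [-180.0, 0.0, 82.2]
ft_force: [-1.1, 0.1, -0.3]
width: 0.554
finger_force: 61.7
```

View pics/w5.png

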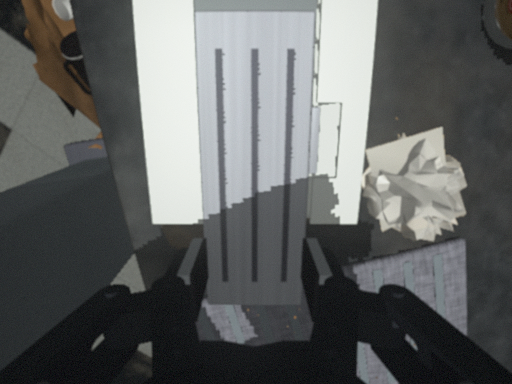

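```bash
python3 -m handwheel '[0,0,-2,0,0,0,0, 0,0,-3,0,0,0,0, 0,0,-5,0,0,0,0, 0,0,-8,0,0,0,0, 0,0,-10,0,0,0,0, 0,0,-10,0,0,0,0, 0,0,-8,0,0,0,0, 0,0,-4,0,0,0,0]'
python3 - <<'E'
from h import *
p,d=get_image('wrist');cv2.imwrite('pics/w6.png',p)
g=p.sum(2)//3;print(g[230,180:330:3].tolist()); T=tool()
np.save('w6.npy',d)
# plate tilt from depth in tool frame
m=camera_model('wrist');c=(np.array(m['K']),m['k1'],np.array(m['T_tool_cam']))
vv,uu=np.mgrid[0:300:5,205:305:5];o,r=ray(c,np.c_[uu.ravel(),vv.ravel()]);X=(o+r*d[vv,uu].ravel()[:,None])*1000
k=(X[:,2]>50)&(X[:,2]<80)&(abs(X[:,1])<22)&(abs(X[:,0])<120);q=X[k]
A=np.c_[q[:,0],q[:,1],np.ones(len(q))];s=np.linalg.lstsq(A,q[:,2],rcond=None)[0];print(len(q),s,np.abs(A@s-q[:,2]).max(),q.min(0),q.max(0))
E
```

```text
clock: 18.45
tool_pos: [0.4712, 0.1542, 0.1571]
eef_rot: [179.9, -0.0, 82.2]
ft_force: [-0.2, -0.1, -0.9]
width: 0.552
finger_force: 62.1
[43, 43, 42, 41, 46, 45, 43, 43, 83, 85, 88, 89, 89, 82, 49, 55, 91, 87, 89, 89, 87, 87, 85, 87, 60, 49, 83, 88, 87, 85, 89, 89, 88, 86, 71, 49, 69, 88, 86, 88, 91, 84, 51, 41, 36, 35, 37, 37, 39, 38]
1109 [1.00658188e-02 2.84211600e-03 6.63820450e+01] 2.5144126863837215 [-22.42229174 -21.86520275  64.77607262] [112.03878782  21.88451228  70.06727382]
```

View pics/w6.png

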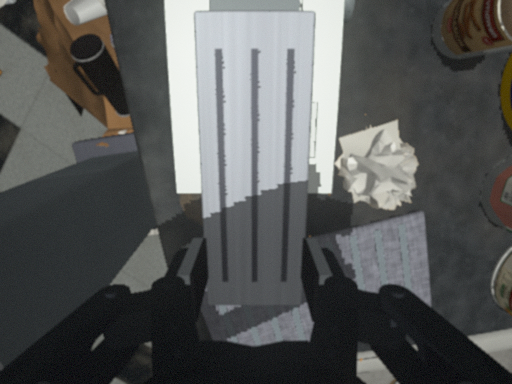

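```bash
python3 -m handwheel '[-6,0,-6.5,0,0,0,0, -6,0,-6.5,0,0,0,0, -6,0,-6.5,0,0,0,0, -6,0,-6.5,0,0,0,0, -6,0,-6.5,0,0,0,0, -6,0,-6.5,0,0,0,0, -6,0,-3,0,0,0,0, -4,0,0,0,0,0,0]'
python3 -c "
from h import *
plan([.4707,.056,.2],6.4,16)"
```

```text
clock: 19.5
tool_pos: [0.4648, 0.1082, 0.1986]
eef_rot: [180.0, -0.0, 82.2]
ft_force: [0.3, -0.8, -1.5]
width: 0.55
finger_force: 62.1
16 rows: shift [-2.28  2.7  -0.09] turn [ 1.000e-03 -1.000e-03  4.739e+00]
```

```bash
python3 -m handwheel '[-2.3,2.7,0,0,0,2.4,0, -2.3,2.7,0,0,0,4.7,0, -2.3,2.7,0,0,0,4.7,0, -2.3,2.7,0,0,0,4.7,0, -2.3,2.7,0,0,0,4.7,0, -2.3,2.7,0,0,0,4.7,0, -2.3,2.7,0,0,0,4.7,0, -2.3,2.7,0,0,0,4.7,0]'
python3 -m handwheel '[-2.3,2.7,0,0,0,4.7,0, -2.3,2.7,0,0,0,4.7,0, -2.3,2.7,0,0,0,4.7,0, -2.3,2.7,0,0,0,4.7,0, -2.3,2.7,0,0,0,4.7,0, -2.3,2.7,0,0,0,4.7,0, -2.3,2.7,0,0,0,4.7,0, -2.3,2.7,0,0,0,4.7,0]'
python3 -m handwheel '[0,0,0,0,0,2.4,0, 0,0,0,0,0,0,0, 0,0,0,0,0,0,0, 0,0,0,0,0,0,0, 0,0,0,0,0,0,0, 0,0,0,0,0,0,0, 0,0,0,0,0,0,0, 0,0,0,0,0,0,0]'
python3 - <<'E'
from h import *
T=tool();p,d=get_image('wrist');cv2.imwrite('pics/w7.png',p);np.save('T7.npy',T)
plan([.4707,.056,.1],6.4,12)
c=cam('wrist',T);M=[[0.6052, 0.1289, 0.005], [0.6163, 0.0145, 0.005], [0.4206, -0.0079, 0.005], [0.4074, 0.1072, 0.005]]
print(proj(c,M).round(0).tolist())
E
```

```text
clock: 20.5
tool_pos: [0.4778, 0.0837, 0.1981]
eef_rot: [-180.0, 0.0, 46.7]
ft_force: [1.0, 1.6, -1.7]
width: 0.552
finger_force: 62.1
clock: 21.5
tool_pos: [0.4729, 0.0562, 0.1981]
eef_rot: [180.0, 0.0, 9.1]
ft_force: [0.1, -0.5, -1.4]
width: 0.553
finger_force: 62.1
clock: 22.5
tool_pos: [0.4729, 0.0563, 0.1984]
eef_rot: [180.0, -0.0, 6.9]
ft_force: [-1.2, 0.4, -0.4]
width: 0.55
finger_force: 62.1
12 rows: shift [-0.18  0.01  8.2 ] turn [ 0.    -0.     0.045]
[[183.0, 15.0], [330.0, 19.0], [314.0, 247.0], [193.0, 247.0]]
```

View pics/w7.png

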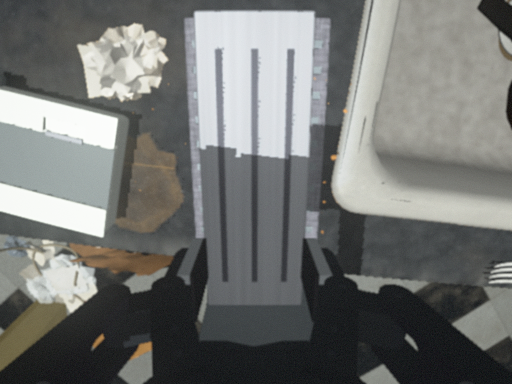

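```bash
python3 -m handwheel '[0,0,16,0,0,0,0, 0,0,20,0,0,0,0, 0,0,20,0,0,0,0, 0,0,20,0,0,0,0, 0,0,18,0,0,0,0, 0,0,14,0,0,0,0, 0,0,8,0,0,0,0, 0,0,2,0,0,0,0]'
python3 -m handwheel '[0,0,0.5,0,0,0,0, 0,0,0.5,0,0,0,0, 0,0,0.5,0,0,0,0, 0,0,0.5,0,0,0,0, 0,0,0,0,0,0,0, 0,0,0,0,0,0,0, 0,0,0,0,0,0,0, 0,0,0,0,0,0,0]'
```

```text
clock: 23.55
tool_pos: [0.4729, 0.0563, 0.0801]
eef_rot: [180.0, 0.0, 6.9]
ft_force: [0.4, 0.3, -1.7]
width: 0.55
finger_force: 62.1
clock: 24.55
tool_pos: [0.4729, 0.0563, 0.0784]
eef_rot: [180.0, 0.0, 6.9]
ft_force: [-0.3, -0.0, -1.0]
width: 0.552
finger_force: 62.1
```

```bash
python3 -m handwheel '[0,0,0.6,0,0,0,0, 0,0,0.6,0,0,0,0, 0,0,0.6,0,0,0,0, 0,0,0.6,0,0,0,0, 0,0,0.6,0,0,0,0, 0,0,0,0,0,0,0, 0,0,0,0,0,0,0, 0,0,0,0,0,0,0]'
```

```text
clock: 25.55
tool_pos: [0.4729, 0.0563, 0.0754]
eef_rot: [180.0, -0.0, 6.9]
ft_force: [0.4, 0.1, -1.0]
width: 0.547
finger_force: 62.1
```

```bash
python3 -m handwheel '[0,0,0.5,0,0,0,0, 0,0,0.5,0,0,0,0, 0,0,0.3,0,0,0,0, 0,0,0,0,0,0,0, 0,0,0,0,0,0,0, 0,0,0,0,0,0,0, 0,0,0,0,0,0,0, 0,0,0,0,0,0,0]'
```

```text
clock: 26.55
tool_pos: [0.4729, 0.0563, 0.0752]
eef_rot: [180.0, -0.0, 6.9]
ft_force: [-2.6, -0.3, 10.7]
width: 0.551
finger_force: 68.5
```

```bash
python3 -m handwheel '[0,0,-0.8,0,0,0,0, 0,0,0,0,0,0,0, 0,0,0,0,0,0,0.56, 0,0,0,0,0,0,0.58, 0,0,0,0,0,0,0.6, 0,0,0,0,0,0,0.64, 0,0,0,0,0,0,0.72, 0,0,0,0,0,0,0.8]'
python3 -m handwheel '[0,0,0,0,0,0,0.8, 0,0,-1,0,0,0,0.8, 0,0,-2,0,0,0,0.8, 0,0,-5,0,0,0,0.8, 0,0,-10,0,0,0,0.8, 0,0,-20,0,0,0,0.8, 0,0,-25,0,0,0,0.8, 0,0,-25,0,0,0,0.8]'
python3 -m handwheel '[0,0,-25,0,0,0,0.8, 0,0,-25,0,0,0,0.8, 0,0,-25,0,0,0,0.8, 0,0,-10,0,0,0,0.8, 0,0,0,0,0,0,0.8, 0,0,0,0,0,0,0.8, 0,0,0,0,0,0,0.8, 0,0,0,0,0,0,0.8]'
python3 - <<'E'
from h import *
p,d=get_image('wrist');q,_=get_image('scene');cv2.imwrite('pics/f.png',np.hstack([cv2.resize(p,(400,300)),q[150:350,150:350].repeat(2,0)[:300].repeat(2,1)]))
E
```

```text
clock: 27.55
tool_pos: [0.4729, 0.0563, 0.0749]
eef_rot: [180.0, -0.0, 6.9]
ft_force: [0.2, -0.5, 0.2]
width: 0.8
finger_force: 0.0
clock: 28.55
tool_pos: [0.4728, 0.0563, 0.1643]
eef_rot: [180.0, -0.0, 6.9]
ft_force: [-0.4, 0.1, -0.0]
width: 0.803
finger_force: 0.0
clock: 29.55
tool_pos: [0.4727, 0.0563, 0.2473]
eef_rot: [180.0, 0.1, 6.9]
ft_force: [0.5, -0.1, 0.6]
width: 0.802
finger_force: 0.0
```

View pics/f.png

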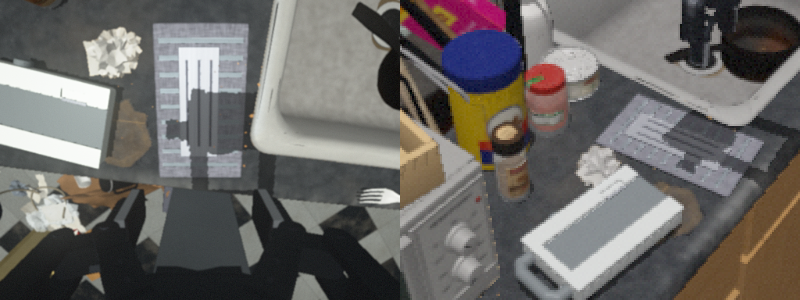

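The plate lies flat and centred on the mat, from about (180,47) to (220,157) in the wrist view. The slicer is empty and the other items haven't moved.

```bash
python3 -c "
from rig import env
print(env.hand_in())"
```

```text
the job is handed in; nothing more can be done
None
```

The insert plate was slid out until about a third overhung, pinched by its long edges, lifted and laid flat, wholly on the drying mat, and the job is handed in at about 30 s (pressing force on the slicer read at most 22.6 N; no verdict was returned).

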